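# Unclip the cake tin and flip its lid open

### The job

Open the cake tin with the fingertips alone: push the brass spring clip at its side outwards until it drops away, and only then push the hinged lid up by the flared lip at its front until it tips past upright and lies back open by its own weight. Do it gently, pinch or lift nothing, leave the tin and everything else on the draining board where they stand, and finish clear with the lid staying open.

Things in the scene. Friction and masses are not known exactly. Their poses are not given: they have to be found in the camera images.
- tin: blue cake tin with a steel lid, loose on the board and heavy (about 2.6 kg). Without lid 120 mm deep (its x) by 190 mm wide (its y) by 77 mm high; the closed lid's top is 82 mm above the tin's underside. Origin: centre of the underside. Axes: x from the front (lip) to the back (hinge), y to the end away from the clip (the clip is on the -y end), z up. It stands on the draining board, whose top is 4 mm above the work surface (the rim of the board is 12 mm high).
- lid (a joint): angle of the lid about the hinge at the top back edge of the tin (axis = tin's y): 0 closed, grows as the front rises, 1.57 upright, 1.95 fully open against its stop. Lid about 0.22 kg, no spring: below about 1.5 rad it falls shut, past about 1.6 rad it falls open. The closed clip locks it.
- lid_hinge (a point): point on the hinge axis, middle of the lid's width: 60 mm behind the tin's centre, 77 mm above its underside
- lip_edge (a point): middle of the outer edge of the lid's brass lip, a 70 mm wide, 4 mm thick tongue at the middle of the lid's front that flares forwards and up at 35 degrees. With the lid closed this edge is 152 mm in front of the hinge axis, 32 mm in front of the tin's front wall, and 23 mm above the hinge; below the lip there is free space down to the board. It moves with the lid.
- latch (a joint): angle of the spring clip about a pivot at the tin's -y end, 40 mm above the tin's underside (axis = tin's x): 0 to 0.1 closed, grows as the top swings outwards (tin's -y), 1.9 hanging fully open. Light (under 1 N at the tab); from about 0.5 to 0.6 rad it falls open by itself, below that it stays where it is left. The lid is free from 0.3 rad on.
- latch_tab (a point): middle of the clip's upper end, a brass plate 30 mm wide (tin's x), 3 mm thick. Closed, the plate stands upright 14 mm outside the tin's -y end wall, and its end is 123 mm above the tin's underside, so that 40 mm of it stand above the lid's top; the lid's flat top lies just inside it. The clip's hook, 10 mm long, points inwards on it, its top 9 mm above the lid's top. The point moves with the clip.
- mug: green mug, 80 mm across, 90 mm tall, standing behind the tin (hinge side); loose, to be left alone. Origin: centre of its underside.
- egg_cup: white egg cup, 48 mm across, 50 mm tall, close behind the hinge side of the tin; loose, to be left alone. Origin: centre of its underside.
- bowl: upturned yellow plastic bowl, 148 mm across, 59 mm tall; loose, to be left alone. Origin: centre of its underside.
- toast_rack: chrome toast rack, 166 x 76 mm, 95 mm tall; loose, to be left alone. Origin: centre of its underside.
- rolling_pin: wooden rolling pin, 370 mm long, 48 mm thick, lying along y at the far side of the board; loose, to be left alone. Origin: centre of its underside.
- soap: green washing-up bottle, 56 mm across, 140 mm tall; loose, to be left alone. Origin: centre of its underside.

How it is judged:
By the outcome, as a careful person would: the job done as asked, in the order asked, and still so for the second after the job is handed in, with the robot touching nothing.
It also fails if it takes over 59 s, if anything falls off the work surface, if the arm or the gripper's body presses on something with over 40 N, if the wrist force passes 120 N, or if a joint passes its speed limit or range.

### The arm

A 6-joint arm with a two-finger parallel gripper is mounted at the origin on the work surface. World frame = base frame: x ahead of the robot, y to its left, z up, the work surface at z = 0. Lengths are in m, angles in degrees, forces in N, time in s.
With the tool pointing down it reaches from about 0.4 to 0.825 m from the base axis. Payload 7 kg.
Tool frame: the origin (TCP) lies at the very end of the fingers, on their centre line; the grasp point (between the pads) lies r.grip_depth behind it (r.grip_depth is the distance from the TCP to the grasp point, in m); z points along the fingers, y is the direction in which the jaws open and shut (so a half turn about z gives the same grasp; the last joint's range is limited). The gripper opens to 88 mm and grips with 3 to 60 N. Pads are 19 mm wide; open, the fingers measure 130 mm over their backs; the gripper's body (78 mm by 193 mm) begins 47 mm behind the grasp point.
Start: joints at [16.507, 20.546, 0.682, 0, -70.136, -16.507], TCP at [0.675, -0, 0.227] pointing down, gripper open.
Joint ranges: [-176.03, 176.03], [-82.01, 121.73], [-58.28, 71.71], [-173.87, 95.51], [-174.79, -0.11], [-173.66, 173.66]. Speed limits (degrees/s): [136.94, 136.94, 172.46, 180, 180, 180].

### API

Orientations are given as [roll, pitch, yaw] about the fixed x, y, z axes, in that order (R = Rz(yaw) Ry(pitch) Rx(roll)).
In Python, from plant import r gives the robot as it stands. The module is installed in compiled form; this text tells all that it offers.
- The arm moves only by the tool step_arm, never from a script. Its argument "increments" is a list of rows, each a list of 3 entries, a list of its own where there are three numbers: the shift along the tool's x, y, z in m, then the turn, a rotation vector about the tool's x, y, z in rad, then the closure, from 0 (fully open) to 1 (shut). In form: [[[x, y, z], [wx, wy, wz], grip], ...]. A call has 1 to 10 rows; each row is the pose to reach, as a shift and turn from the pose commanded when the call began, along the tool's axes at that moment; what a row does not reach only later rows make up. A row lasts 1/10 s, in which the tool goes at most 50 mm and 8.59 degrees, less where a joint would pass 70% of its speed; a pose out of reach is approached as far as the arm can. A call with a gripper value outside its range is refused whole. The fingers move at their own pace and stop on an object; "force" is the grip in N (left out, the last holds). Time passes only in rows, so rows that repeat a pose let the fingers close. It gives the time, the measured TCP pose, the force and the opening at its end, in the units of the state.
- r.get_state(): the state, without advancing time (a new reading comes with each control period).
- r.capture(name): name is "scene" or "side" or "wrist"; returns a dict with "color" (400x640x3 uint8, red, green, blue), "intrinsics" (3x3 intrinsics, pixels), "rvec" (rotation vector, rad) and "tvec" (3), from world to camera coordinates, as OpenCV has them; the wrist camera has in their place "T_tool_cam" (4x4, takes a point from camera to tool coordinates, whose origin is the TCP and whose axes are the flange's). Camera axes: x right, y down, z forward; pixel columns grow to the right and rows downward; lengths in m; the calibration is good to about 2 mm. A picture is of the moment at which its call begins: read the wrist's pose just before it. There is no depth.
- r.close_job(): hands the job in, once; it reports no verdict.
The state is a dict: "time_s": time; "joints": joint angles; "qd": joint speeds; "joint_torque": joint torques, N m; "tcp_pos": TCP position; "eef_rot": TCP orientation; "contact_force": force on the tool from outside, world axes, zero at the start; "moment": the same for the moment, N m; "gripper_width": finger opening in m.
Only numpy, scipy, OpenCV 4.12 (cv2) and the standard library are available. Lean on these libraries where they do the work, as an engineer would, in place of code of your own. Each camera call takes 0.05 s, during which the arm holds its last target.

## Working session

There is one attempt and no reset: what is moved stays moved. The work goes in short steps, Python scripts to look and compute and a tool call to move; the robot and the scene stay as the last step left them, time stands still between calls to the robot, and variables do not carry over. Pictures are saved under pics/ and viewed, and the job is handed in when it is done.

Besides the shell and the picture viewer there is one more tool, called after "Request:" by a JSON object that holds its "name" and its "arguments". step_arm: Moves the arm, as the interface text tells. Its arguments: {"type":"object","properties":{"increments":{"type":"array","items":{"type":"array"}},"force":{"type":"number"}},"required":["increments"]}

```bash
mkdir -p pics; ls; python3 - <<'E'
from plant import r
import cv2
s=r.get_state(); print({k:s[k] for k in ("time_s","tcp_pos","eef_rot","contact_force","gripper_width")}, r.grip_depth)
for n in("scene","side","wrist"):
    c=r.capture(n); cv2.imwrite(f"pics/{n}0.png",c["color"][:,:,::-1])
    print(n,c["intrinsics"].round(1).tolist() if hasattr(c["intrinsics"],'round') else c["intrinsics"], c.get("rvec"),c.get("tvec"),c.get("T_tool_cam"))
E
```

```text
pics
{'time_s': 0.0, 'tcp_pos': array([ 6.74523895e-01, -1.82430308e-05,  2.25637702e-01]), 'eef_rot': array([ 1.79906835e+02, -7.21300262e-03, -9.00091970e+01]), 'contact_force': array([ 1.37505639, -0.03649443,  0.20457492]), 'gripper_width': 0.0875913982221176} 0.0188
scene [[445.3, 0.0, 319.9], [0.0, 445.3, 204.1], [0.0, 0.0, 1.0]] [ 2.2796231   0.86849113 -0.3298096 ] [-0.44604557 -0.21642726  1.69888117] None
side [[393.3, 0.0, 317.3], [0.0, 393.3, 203.2], [0.0, 0.0, 1.0]] [ 2.05786028 -0.83846251  0.41976084] [-0.44391555  0.33819409  1.00978215] None
wrist [[323.9, 0.0, 320.4], [0.0, 323.9, 201.5], [0.0, 0.0, 1.0]] None None [[-8.29189435e-04 -9.69774352e-01 -2.44002087e-01  6.61674679e-02]
 [ 9.99999565e-01 -9.08373621e-04  2.11999686e-04  9.85926686e-04]
 [-4.27236917e-04 -2.44001805e-01  9.69774683e-01 -1.57294596e-01]
 [ 0.00000000e+00  0.00000000e+00  0.00000000e+00  1.00000000e+00]]
```

View pics/scene0.png

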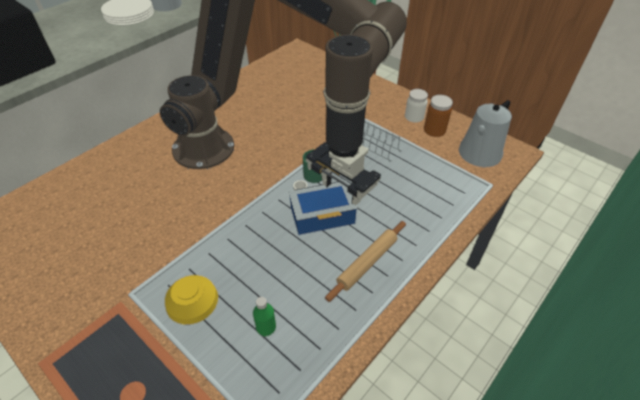

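View pics/side0.png

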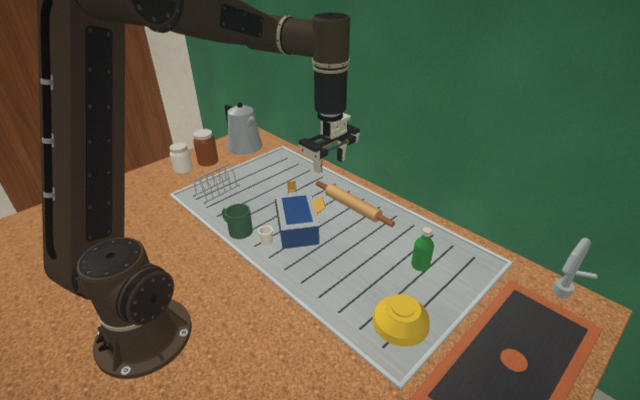

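View pics/wrist0.png

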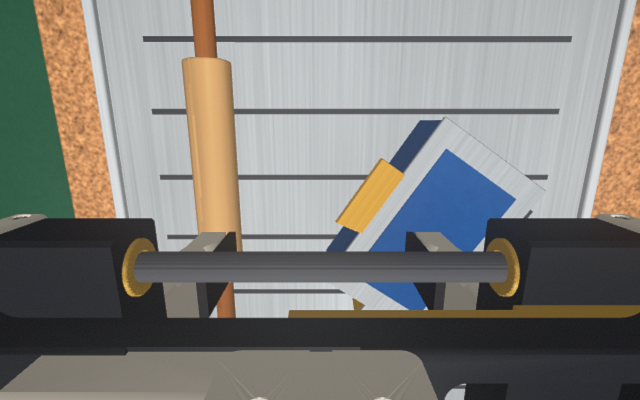

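The tin sits around wrist (430,220), lip at (370,195), and the clip at the lower end (355,303), partly hidden. In the side view the clip tab is at (292,186). I'll zoom in on these.

```bash
cat > h.py <<'E'
import numpy as np, cv2
from scipy.spatial.transform import Rotation as R
from plant import r
def cam(n,s=None,c=None):
    s=r.get_state() if s is None else s
    c=r.capture(n) if c is None else c
    K=np.array(c["intrinsics"])
    if n=="wrist":
        T=np.eye(4);T[:3,:3]=R.from_euler("xyz",s["eef_rot"],degrees=True).as_matrix();T[:3,3]=s["tcp_pos"]
        T=T@np.array(c["T_tool_cam"]); Rc,o=T[:3,:3],T[:3,3]
    else:
        M=R.from_rotvec(np.ravel(c["rvec"])).as_matrix(); Rc=M.T; o=-M.T@np.ravel(c["tvec"])
    return dict(img=c["color"],K=K,R=Rc,o=o)
def plane(C,uv,z):
    d=C["R"]@np.linalg.inv(C["K"])@np.array([uv[0],uv[1],1.]); return C["o"]+d*(z-C["o"][2])/d[2]
def proj(C,p):
    q=C["K"]@(C["R"].T@(np.asarray(p,float)-C["o"])); return q[:2]/q[2]
def tri(obs):
    A=np.zeros((3,3));b=np.zeros(3)
    for C,uv in obs:
        d=C["R"]@np.linalg.inv(C["K"])@np.array([uv[0],uv[1],1.]);d/=np.linalg.norm(d);P=np.eye(3)-np.outer(d,d);A+=P;b+=P@C["o"]
    return np.linalg.solve(A,b)
def zoom(img,x0,y0,x1,y1,f,name):
    cv2.imwrite(name,cv2.resize(img[y0:y1,x0:x1,::-1],None,fx=f,fy=f,interpolation=cv2.INTER_CUBIC))
E
python3 - <<'E'
from h import *
zoom(cam("side")["img"],220,170,350,260,6,"pics/sz.png")
zoom(cam("scene")["img"],280,140,380,240,6,"pics/cz.png")
C=cam("wrist"); 
for uv in [(445,118),(545,190)]: print(plane(C,uv,.086))
E
```

```text
[ 0.56275714 -0.06787261  0.086     ]
[ 0.46270913 -0.00230523  0.086     ]
```

View pics/sz.png

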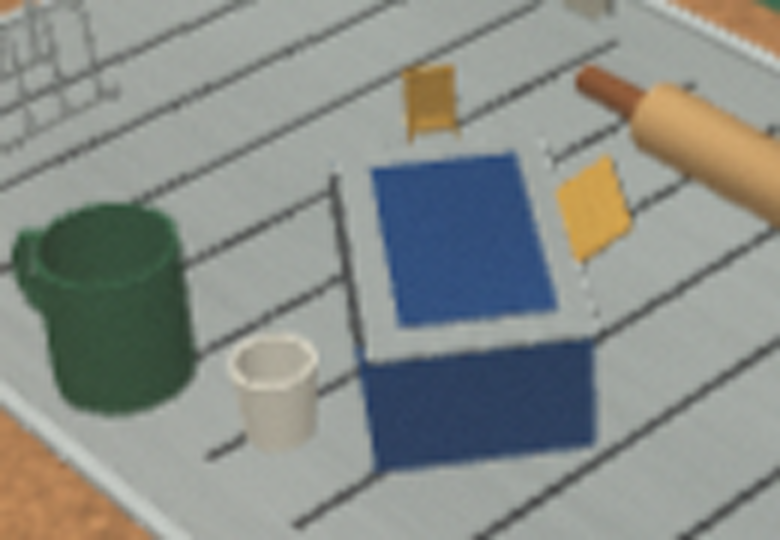

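View pics/cz.png

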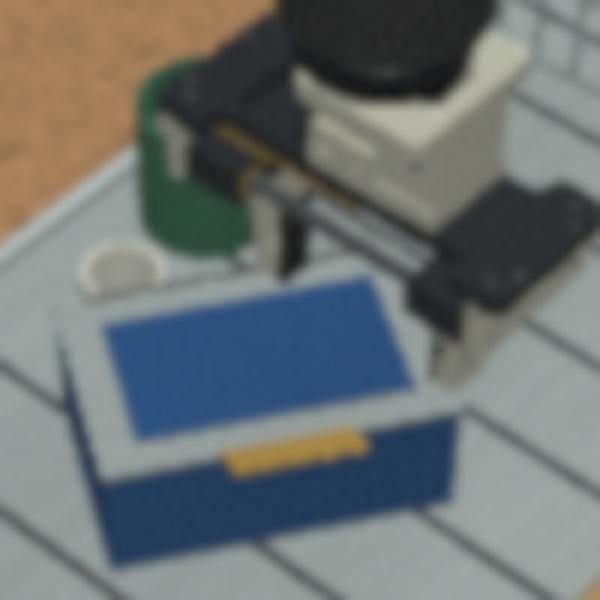

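```bash
cat >> h.py <<'E'
def tin(c,th):
    th=np.radians(th);x=np.array([np.cos(th),np.sin(th),0]);y=np.array([-np.sin(th),np.cos(th),0]);o=np.array([c[0],c[1],.004])
    return lambda p:o+p[0]*x+p[1]*y+np.array([0,0,p[2]])
E
python3 - <<'E'
from h import *
S,C,W=cam("side"),cam("scene"),cam("wrist")
print("tab side",plane(S,(220+430/6,170+67/6),.127))
hsv=cv2.cvtColor(S["img"],cv2.COLOR_RGB2HSV)
for nm,I,z,box in [("S",S,.086,(270,185,330,235)),("C",C,.086,(280,180,380,240)),]:
    h=cv2.cvtColor(I["img"],cv2.COLOR_RGB2HSV);m=cv2.inRange(h,(100,140,105),(125,255,255))
    k=np.zeros_like(m);k[box[1]:box[3],box[0]:box[2]]=m[box[1]:box[3],box[0]:box[2]]
    cs=max(cv2.findContours(k,0,2)[0],key=cv2.contourArea)
    P=np.array([plane(I,p[0]+0.0,z)[:2] for p in cs]).astype(np.float32)
    print(nm,cv2.minAreaRect(P*1000))
# lid corners
print("scene lid front corners",[plane(C,p,.086).round(4) for p in [(280+105/6,140+478/6),(280+462/6,140+408/6),(280+60/6,140+312/6)]])
print("side lid corners",[plane(S,p,.086).round(4) for p in [(220+335/6,170+170/6),(220+365/6,170+360/6),(220+595/6,170+337/6),(220+543/6,170+142/6)]])
print("side bottom",[plane(S,p,.004).round(4) for p in [(220+375/6,170+470/6),(220+595/6,170+445/6)]])
print("scene bottom",[plane(C,p,.004).round(4) for p in [(280+115/6,140+567/6),(280+452/6,140+500/6)]])
f=tin((.565,.0443),146.7)
for n,p in dict(fl=(-.06,-.095,.082),fr=(-.06,.095,.082),br=(.06,.095,.082),bl=(.06,-.095,.082),tab=(0,-.109,.123),lip=(-.092,0,.1)).items(): print(n,f(p).round(4),proj(S,f(p)).round(1),proj(C,f(p)).round(1),proj(W,f(p)).round(1))
print("egg side rim", plane(S,(220+273/6,170+352/6),.054), "mug", plane(S,(220+110/6,170+245/6),.094))
E
```

```text
tab side [0.62553085 0.1342276  0.127     ]
S ((564.142578125, 45.2070426940918), (142.12744140625, 79.80184936523438), 56.308712005615234)
C ((568.1951904296875, 44.17344284057617), (141.10272216796875, 74.8069839477539), 55.84197998046875)
scene lid front corners [array([ 0.5683, -0.0695,  0.086 ]), array([0.6734, 0.0873, 0.086 ]), array([ 0.4709, -0.0021,  0.086 ])]
side lid corners [array([0.5555, 0.1396, 0.086 ]), array([ 0.4577, -0.0048,  0.086 ]), array([ 0.555 , -0.0746,  0.086 ]), array([0.6598, 0.0763, 0.086 ])]
side bottom [array([4.623e-01, 4.000e-04, 4.000e-03]), array([ 0.5605, -0.0682,  0.004 ])]
scene bottom [array([ 0.5652, -0.0629,  0.004 ]), array([0.6697, 0.0917, 0.004 ])]
fl [0.6673 0.0908 0.086 ] [309.2 191.2] [356.1 206.4] [327.  280.3]
fr [ 0.563 -0.068  0.086] [319.5 224.1] [296.6 218.5] [444.9 117.8]
br [ 0.4627 -0.0022  0.086 ] [281.5 228.9] [288.1 190.8] [545.1 190.1]
bl [0.567  0.1566 0.086 ] [275.3 195. ] [344.8 179.9] [421.4 336.8]
tab [0.6248 0.1354 0.127 ] [291.3 181.1] [355.2 183. ] [373.8 345.8]
lip [ 0.6419 -0.0062  0.104 ] [323.5 201.2] [329.7 216.3] [356.6 190.1]
egg side rim [0.45036084 0.06684659 0.054     ] mug [0.41619604 0.16102384 0.094     ]
```

All views agree: the tin is centred near (0.566, 0.044) with yaw about 146.3°, and the clip tab is near (0.625, 0.135, 0.127). I'll move above the lid just inside the tab, with the jaws shut and aligned with the tin's y axis.

Request:
{"name": "step_arm", "arguments": {"increments": [[[-0.01,0.007,0],[0,0,-0.1],0.3],[[-0.02,0.014,0],[0,0,-0.2],0.6],[[-0.03,0.021,0],[0,0,-0.3],1],[[-0.045,0.03,0],[0,0,-0.4],1],[[-0.06,0.04,0],[0,0,-0.5],1],[[-0.07,0.05,0],[0,0,-0.6],1],[[-0.08,0.055,0],[0,0,-0.7],1],[[-0.09,0.06,0],[0,0,-0.8],1],[[-0.1,0.065,0],[0,0,-0.9],1],[[-0.1025,0.07,0],[0,0,-0.983],1]], "force": 5}}

```text
time_s: 1.45
tcp_pos: [0.6048, 0.1034, 0.2266]
eef_rot: [-180.0, -0.0, -33.4]
contact_force: [0.1, -0.3, 0.1]
gripper_width: 0.0128
```

```bash
python3 - <<'E'
from h import *
s=r.get_state();print(s["time_s"],s["tcp_pos"],s["eef_rot"],s["joints"],s["gripper_width"])
W=cam("wrist");cv2.imwrite("pics/w1.png",W["img"][:,:,::-1])
zoom(cam("side")["img"],220,120,380,240,5,"pics/s1.png")
f=tin((.566,.0443),146.3);s=r.get_state()
print("pin",[plane(W,p,.028) for p in [(210,200)]])
E
```

```text
1.45 [0.60476701 0.10336187 0.22660952] [-1.79984901e+02 -1.79522410e-03 -3.34063332e+01] [ 2.79119670e+01  1.48044844e+01 -7.47461849e+00 -6.13014706e-03
 -6.77067888e+01  2.86840248e+01] 0.012847477189168368
pin [array([0.65376976, 0.219215  , 0.028     ])]
```

View pics/w1.png

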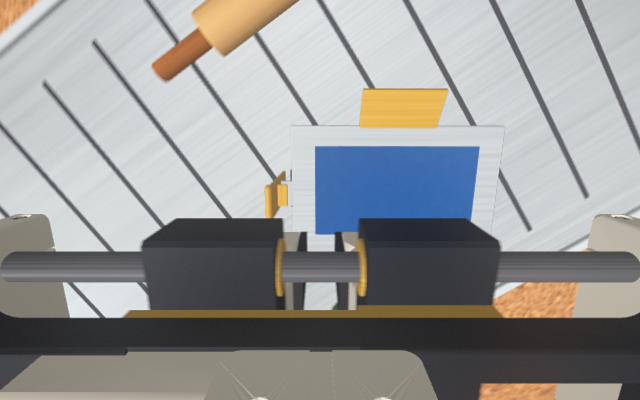

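View pics/s1.png

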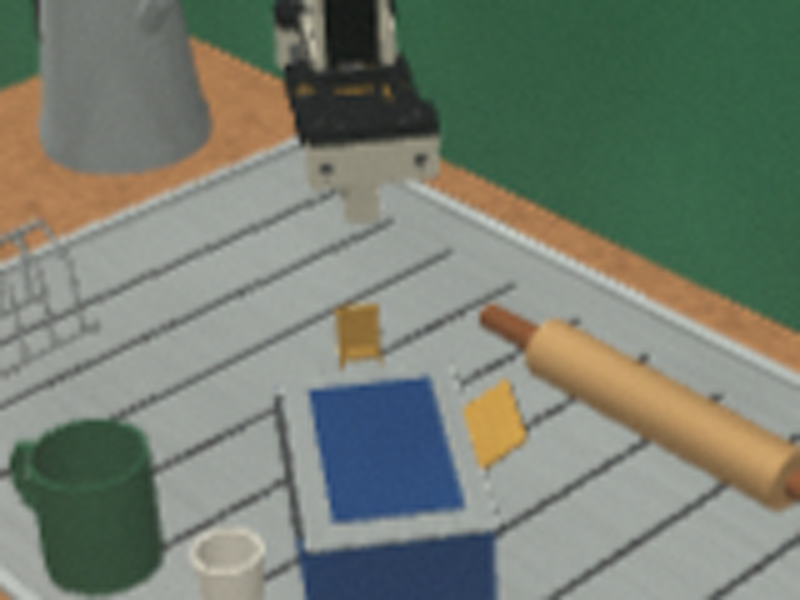

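```bash
python3 - <<'E'
from h import *
W=cam("wrist");zoom(W["img"],240,80,520,240,2.8,"pics/w1z.png");zoom(W["img"],250,160,310,230,8,"pics/w1y.png")
P=[plane(W,p,.086) for p in [(291,126),(504,126)]];print(P,np.linalg.norm(P[1]-P[0]))
E
```

```text
[array([0.66813271, 0.09085071, 0.086     ]), array([ 0.56242618, -0.06818774,  0.086     ])] 0.190963602886562
```

View pics/w1y.png

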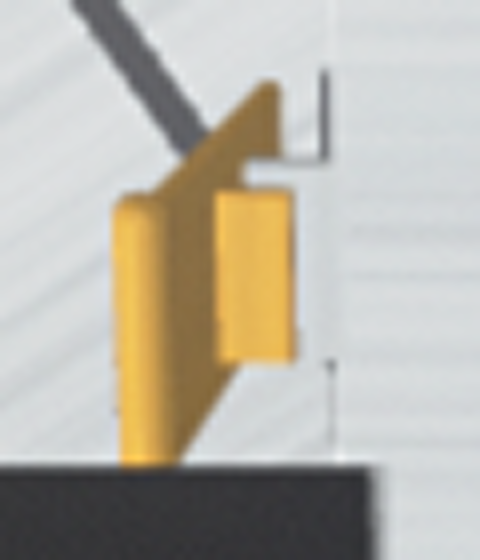

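View pics/w1z.png

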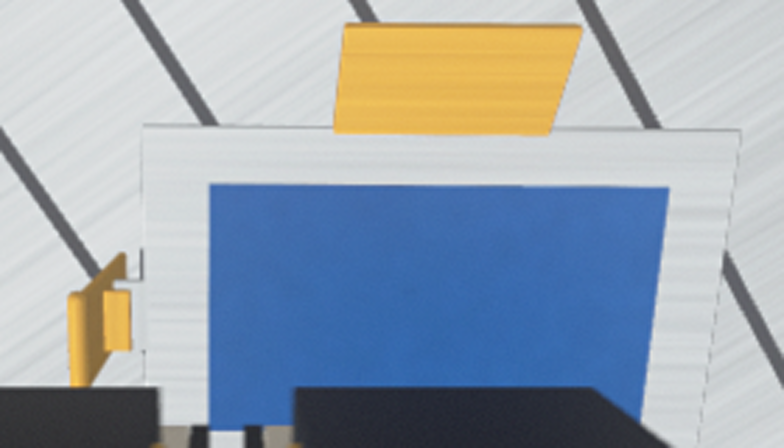

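```bash
python3 - <<'E'
from h import *
W=cam("wrist")
th=np.radians(146.4);x=np.array([np.cos(th),np.sin(th)]);y=np.array([-x[1],x[0]])
for p in [(264.1,185.4),(270.2,185.4)]:
    q=plane(W,p,.127)[:2]-[.5653,.0445]; print(q@x,q@y)
E
```

```text
-0.014561744578756577 -0.11461019417547456
-0.014544619315095084 -0.10967898359894931
```

Request:
{"name": "step_arm", "arguments": {"increments": [[[0,0,0.02],[0,0,0],1],[[0,0,0.045],[0,0,0],1],[[0,0,0.07],[0,0,0],1],[[0,0,0.09],[0,0,0],1],[[0,0,0.105],[0,0,0],1],[[0,0,0.114],[0,0,0],1],[[0,0,0.119],[0,0,0],1],[[0,0,0.1195],[0,0,0],1]]}}

```text
time_s: 2.45
tcp_pos: [0.6051, 0.1023, 0.1068]
eef_rot: [180.0, 0.0, -33.7]
contact_force: [-0.2, -0.1, 0.5]
gripper_width: 0.0001
```

Request:
{"name": "step_arm", "arguments": {"increments": [[[0,-0.005,0],[0,0,0],1],[[0,-0.01,0],[0,0,0],1],[[0,-0.014,0],[0,0,0],1],[[0,-0.018,0],[0,0,0],1],[[0,-0.022,0],[0,0,0],1],[[0,-0.026,0],[0,0,0],1],[[0,-0.03,0],[0,0,0],1],[[0,-0.034,0],[0,0,0],1],[[0,-0.038,0],[0,0,0],1],[[0,-0.042,0],[0,0,0],1]]}}

```text
time_s: 3.45
tcp_pos: [0.6285, 0.1377, 0.107]
eef_rot: [-180.0, 0.0, -33.7]
contact_force: [0.8, 0.1, 0.2]
gripper_width: 0.0003
```

```bash
python3 - <<'E'
from h import *
S=cam("side");zoom(S["img"],240,120,360,230,5,"pics/s2.png")
E
```

```text
(no output)
```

View pics/s2.png

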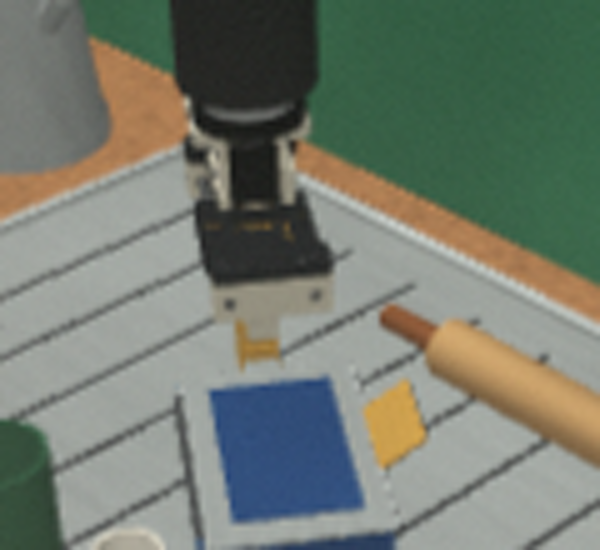

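The finger is pushing the tab outwards with low force. I'll carry on.

Request:
{"name": "step_arm", "arguments": {"increments": [[[0,-0.004,0],[0,0,0],1],[[0,-0.008,0],[0,0,0],1],[[0,-0.012,0],[0,0,0],1],[[0,-0.016,0],[0,0,0],1],[[0,-0.02,0],[0,0,0],1],[[0,-0.024,0],[0,0,0],1],[[0,-0.028,0],[0,0,0],1],[[0,-0.032,0],[0,0,0],1],[[0,-0.036,0],[0,0,0],1],[[0,-0.04,0],[0,0,0],1]]}}

```text
time_s: 4.5
tcp_pos: [0.6506, 0.171, 0.107]
eef_rot: [180.0, 0.0, -33.7]
contact_force: [0.8, 0.1, -0.6]
gripper_width: 0.0003
```

```bash
python3 - <<'E'
from h import *
S=cam("side");zoom(S["img"],240,120,360,230,5,"pics/s3.png")
W=cam("wrist");cv2.imwrite("pics/w3.png",W["img"][:,:,::-1])
E
```

```text
(no output)
```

View pics/s3.png

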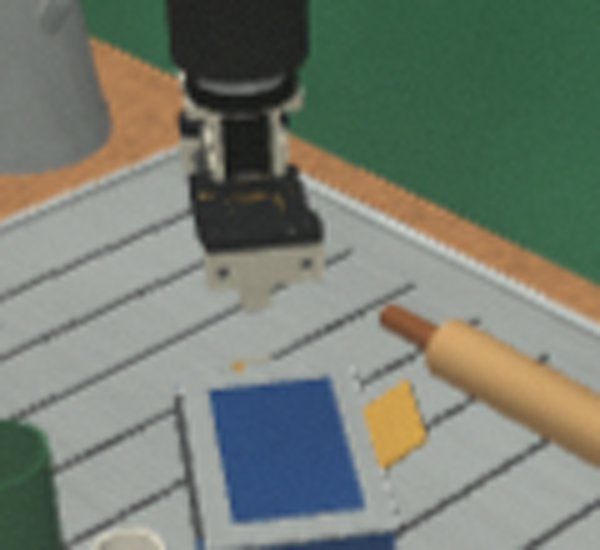

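View pics/w3.png

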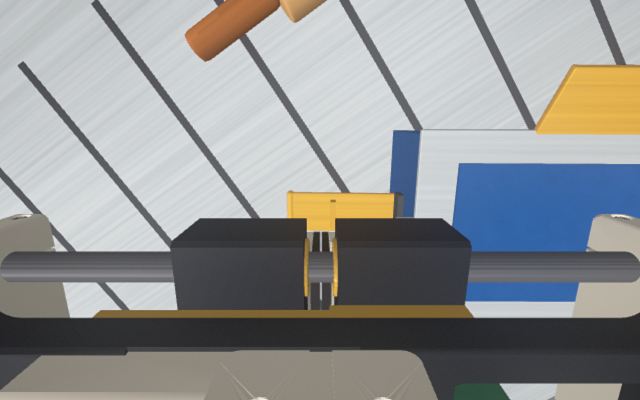

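The clip has dropped away. I'll rise and move over in front of the lip.

Request:
{"name": "step_arm", "arguments": {"increments": [[[0,0,-0.03],[0,0,0],1],[[0,0,-0.07],[0,0,0],1],[[0,0.01,-0.11],[0,0,0],1],[[0.02,0.035,-0.13],[0,0,0],1],[[0.04,0.06,-0.13],[0,0,0],1],[[0.065,0.085,-0.13],[0,0,0],1],[[0.09,0.11,-0.13],[0,0,0],1],[[0.11,0.13,-0.13],[0,0,0],1],[[0.125,0.147,-0.13],[0,0,0],1],[[0.129,0.1525,-0.13],[0,0,0],1]]}}

```text
time_s: 5.6
tcp_pos: [0.6732, -0.03, 0.2369]
eef_rot: [180.0, 0.0, -33.8]
contact_force: [0.2, 0.8, -0.9]
gripper_width: -0.0
```

```bash
python3 - <<'E'
from h import *
s=r.get_state();print(s["joints"],s["tcp_pos"])
S=cam("side");zoom(S["img"],220,120,380,240,5,"pics/s4.png")
C=cam("scene");cv2.imwrite("pics/c4.png",C["img"][:,:,::-1])
print("pin",[plane(C,p,.028).round(3) for p in [(334,293),(400,228)]])
E
```

```text
[ 1.39890507e+01  2.01265200e+01  1.41165489e+00  9.28666890e-03
 -7.13088713e+01  4.22017082e+01] [ 0.67317012 -0.03001857  0.23690172]
pin [array([ 0.794, -0.161,  0.028]), array([0.798, 0.154, 0.028])]
```

View pics/s4.png

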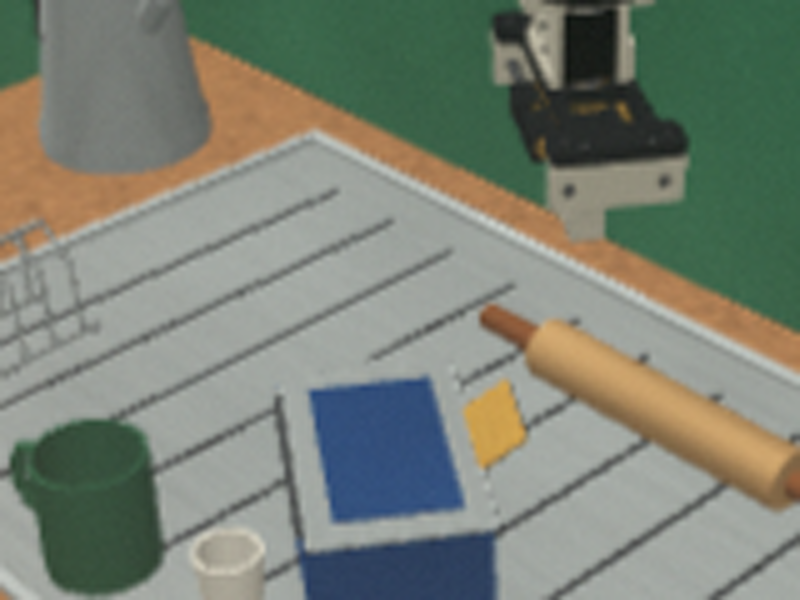

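View pics/c4.png

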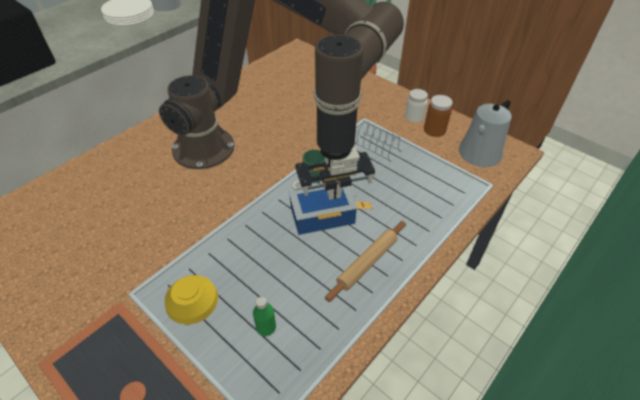

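Request:
{"name": "step_arm", "arguments": {"increments": [[[0,0,0.03],[0,0,0],1],[[0,0,0.06],[0,0,0],1],[[0,0,0.09],[0,0,0],1],[[0,0,0.115],[0,0,0],1],[[0,0,0.135],[0,0,0],1],[[0,0,0.147],[0,0,0],1],[[0,0,0.153],[0,0,0],1],[[0,0,0.153],[0,0,0],1]]}}

```text
time_s: 6.5
tcp_pos: [0.6731, -0.0272, 0.0837]
eef_rot: [180.0, 0.0, -33.6]
contact_force: [0.5, 0.3, 0.4]
gripper_width: 0.0004
```

```bash
python3 - <<'E'
from h import *
W=cam("wrist");cv2.imwrite("pics/w5.png",W["img"][:,:,::-1])
C=cam("scene");zoom(C["img"],270,140,400,240,6,"pics/c5.png")
E
```

```text
(no output)
```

View pics/c5.png

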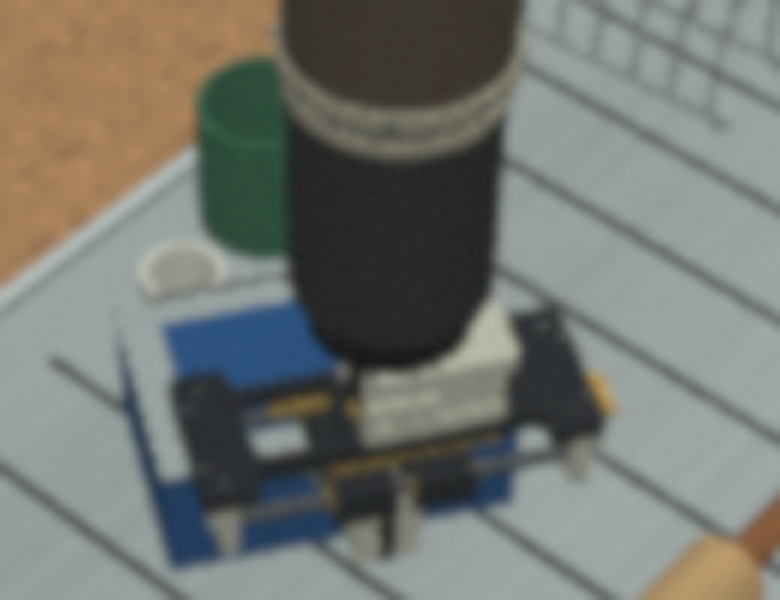

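Request:
{"name": "step_arm", "arguments": {"increments": [[[0,0,0.005],[0,-0.1,0],1],[[0,0,0.01],[0,-0.2,0],1],[[-0.003,0,0.015],[0,-0.3,0],1],[[-0.006,0,0.02],[0,-0.4,0],1],[[-0.01,0,0.02],[0,-0.5,0],1],[[-0.014,0,0.02],[0,-0.6,0],1],[[-0.018,0,0.02],[0,-0.7,0],1],[[-0.022,0,0.02],[0,-0.8,0],1],[[-0.026,0,0.02],[0,-0.873,0],1],[[-0.026,0,0.02],[0,-0.873,0],1]]}}

```text
time_s: 7.6
tcp_pos: [0.6512, -0.0143, 0.0616]
eef_rot: [179.8, 50.3, -33.9]
contact_force: [-0.1, -0.1, -0.5]
gripper_width: 0.0008
```

```bash
cat >> h.py <<'E'
def tinrel(s):
    th=np.radians(146.4);x=np.array([np.cos(th),np.sin(th),0]);y=np.array([-x[1],x[0],0])
    d=np.array(s["tcp_pos"])-[.5653,.0445,.004]; M=R.from_euler("xyz",s["eef_rot"],degrees=True).as_matrix()
    return np.round([d@x,d@y,d[2]],4), "tilt",round(float(np.degrees(np.arctan2(M[:,2]@x,-M[2,2]))),1),"side",(M[:,2]@y).round(3)
E
python3 - <<'E'
from h import *
s=r.get_state();print(s["joints"].round(1),tinrel(s))
C=cam("scene");zoom(C["img"],270,140,400,240,6,"pics/c6.png")
S=cam("side");zoom(S["img"],220,120,380,240,5,"pics/s6.png")
E
```

```text
[  -0.3   54.6   34.1  -27.2 -112.3   56. ] (array([-0.1041,  0.0015,  0.0576]), 'tilt', 50.3, 'side', np.float64(-0.001))
```

View pics/c6.png

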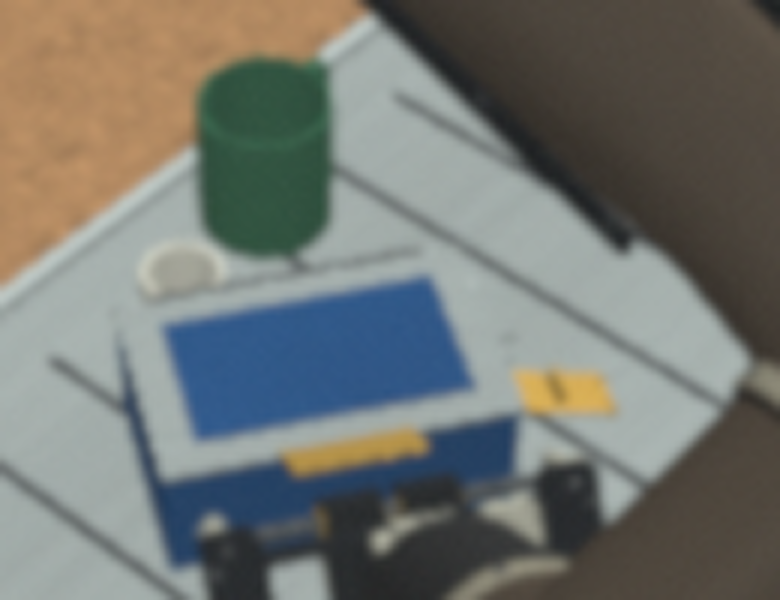

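View pics/s6.png

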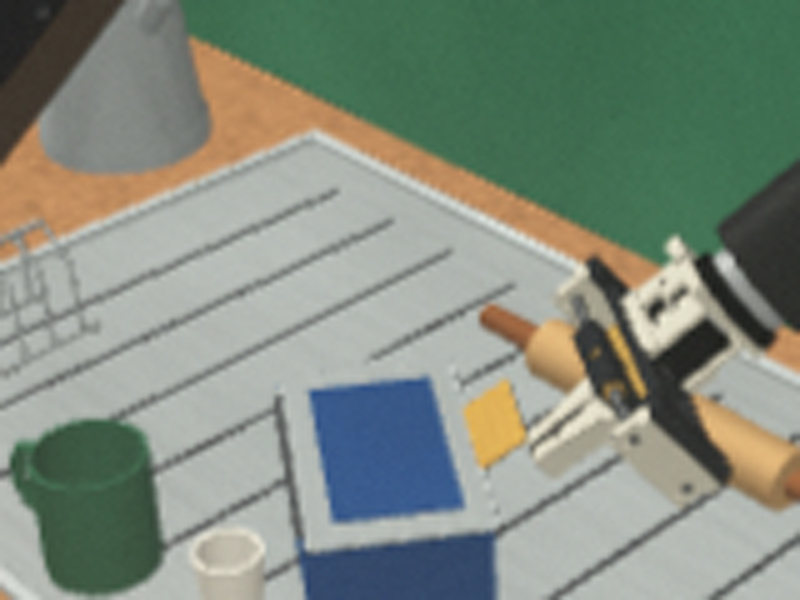

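```bash
cat > traj.py <<'E'
from h import *
import sys
# args: list of theta(deg) ; 'pre' rows as "x,z,a"
def pose(t):
    ph=np.radians(t+2.3); a=max(50-t,0)
    x,z=.06-.1467*np.cos(ph), .077+.1467*np.sin(ph)
    if t>50: x-=0.0
    return x,z,a
s=r.get_state(); p,_,a0,*_=tinrel(s); a0r=np.radians(a0); print(p,a0,s["contact_force"].round(2))
for w in sys.argv[1:]:
    x,z,a=map(float,w.split(",")) if "," in w else pose(float(w))
    dx,dz=x-p[0],z-p[2]
    tx=-np.cos(a0r)*dx-np.sin(a0r)*dz; tz=np.sin(a0r)*dx-np.cos(a0r)*dz
    print(w,"tin",round(x,4),round(z,4),"->",[[round(tx,4),0,round(tz,4)],[0,round(-np.radians(a-a0),3),0]])
E
python3 traj.py -- 0 3 6 9 12 15 18 21 2>/dev/null || python3 traj.py -.097,.07,50 -4 0 3 6 9 12 15 18 21
```

```text
[-0.1046  0.0005  0.0598] 49.9 [ 0.35 -0.06  0.17]
[-0.1046  0.0005  0.0598] 49.9 [ 0.35 -0.06  0.17]
-.097,.07,50 tin -0.097 0.07 -> [[np.float64(-0.0127), 0, np.float64(-0.0008)], [0, np.float64(-0.002), 0]]
-4 tin -0.0866 0.0726 -> [[np.float64(-0.0214), 0, np.float64(0.0055)], [0, np.float64(-0.072), 0]]
0 tin -0.0866 0.0829 -> [[np.float64(-0.0293), 0, np.float64(-0.0011)], [0, np.float64(-0.002), 0]]
3 tin -0.0861 0.0906 -> [[np.float64(-0.0355), 0, np.float64(-0.0056)], [0, np.float64(0.051), 0]]
6 tin -0.0852 0.0982 -> [[np.float64(-0.0419), 0, np.float64(-0.0099)], [0, np.float64(0.103), 0]]
9 tin -0.0839 0.1057 -> [[np.float64(-0.0485), 0, np.float64(-0.0137)], [0, np.float64(0.155), 0]]
12 tin -0.0822 0.1132 -> [[np.float64(-0.0553), 0, np.float64(-0.0172)], [0, np.float64(0.208), 0]]
15 tin -0.0801 0.1206 -> [[np.float64(-0.0623), 0, np.float64(-0.0204)], [0, np.float64(0.26), 0]]
18 tin -0.0776 0.1279 -> [[np.float64(-0.0695), 0, np.float64(-0.0232)], [0, np.float64(0.312), 0]]
21 tin -0.0747 0.135 -> [[np.float64(-0.0768), 0, np.float64(-0.0256)], [0, np.float64(0.365), 0]]
```

Request:
{"name": "step_arm", "arguments": {"increments": [[[-0.006,0,0.001],[0,0,0],1],[[-0.012,0,0.002],[0,0,0],1],[[-0.018,0,0.002],[0,0,0],1],[[-0.024,0,0.001],[0,0,0],1],[[-0.029,0,-0.001],[0,0,0],1],[[-0.0325,0,-0.0035],[0,0.025,0],1],[[-0.0355,0,-0.0055],[0,0.05,0],1],[[-0.042,0,-0.01],[0,0.1,0],1],[[-0.0485,0,-0.0135],[0,0.155,0],1],[[-0.055,0,-0.017],[0,0.21,0],1]]}}

```text
time_s: 8.7
tcp_pos: [0.633, -0.0012, 0.1176]
eef_rot: [180.0, 37.8, -33.7]
contact_force: [-0.0, 0.2, -0.4]
gripper_width: 0.0004
```

```bash
python3 traj.py 12 15 18 21 24 27 30 33 36 39 42| sed 's/np.float64//g'; python3 - <<'E'
from h import *
C=cam("scene");zoom(C["img"],270,140,400,240,6,"pics/c7.png")
S=cam("side");zoom(S["img"],220,120,380,240,5,"pics/s7.png")
E
```

```text
[-0.0817  0.0006  0.1136] 37.8 [-0.    0.16 -0.44]
12 tin -0.0822 0.1132 -> [[(0.0006), 0, (0.0)], [0, (-0.003), 0]]
15 tin -0.0801 0.1206 -> [[(-0.0056), 0, (-0.0045)], [0, (0.049), 0]]
18 tin -0.0776 0.1279 -> [[(-0.012), 0, (-0.0088)], [0, (0.101), 0]]
21 tin -0.0747 0.135 -> [[(-0.0186), 0, (-0.0127)], [0, (0.154), 0]]
24 tin -0.0715 0.142 -> [[(-0.0255), 0, (-0.0162)], [0, (0.206), 0]]
27 tin -0.0679 0.1488 -> [[(-0.0324), 0, (-0.0194)], [0, (0.258), 0]]
30 tin -0.064 0.1554 -> [[(-0.0396), 0, (-0.0222)], [0, (0.311), 0]]
33 tin -0.0597 0.1618 -> [[(-0.0469), 0, (-0.0246)], [0, (0.363), 0]]
36 tin -0.0551 0.1679 -> [[(-0.0543), 0, (-0.0266)], [0, (0.415), 0]]
39 tin -0.0502 0.1738 -> [[(-0.0618), 0, (-0.0283)], [0, (0.468), 0]]
42 tin -0.045 0.1795 -> [[(-0.0694), 0, (-0.0295)], [0, (0.52), 0]]
```

View pics/c7.png

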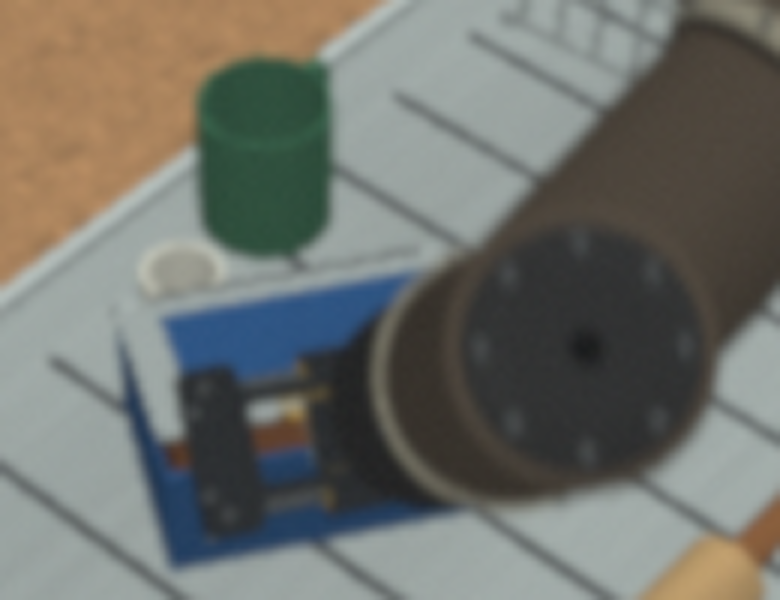

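View pics/s7.png

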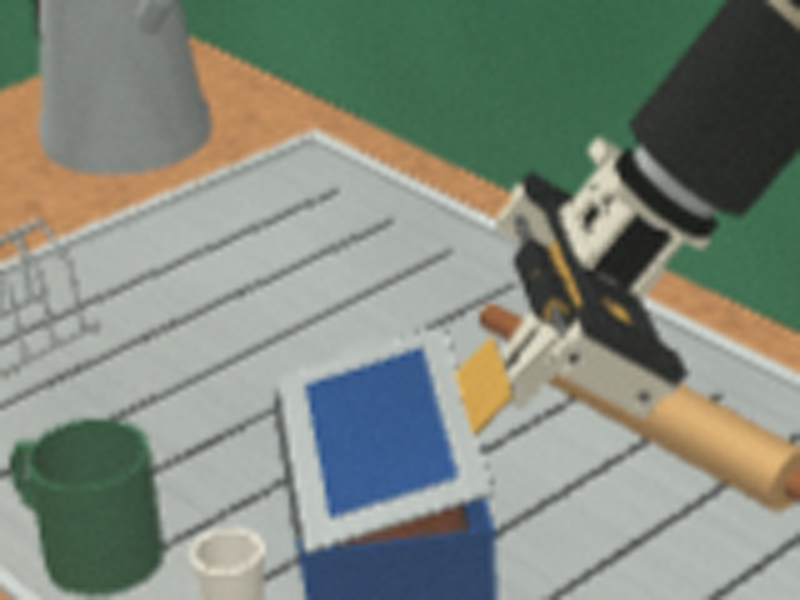

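The lid is lifting, with the lip resting on the fingertip. I'll follow the arc.

Request:
{"name": "step_arm", "arguments": {"increments": [[[-0.0055,0,-0.0045],[0,0.05,0],1],[[-0.012,0,-0.009],[0,0.1,0],1],[[-0.0185,0,-0.0125],[0,0.155,0],1],[[-0.0255,0,-0.016],[0,0.205,0],1],[[-0.0325,0,-0.0195],[0,0.26,0],1],[[-0.0395,0,-0.022],[0,0.31,0],1],[[-0.047,0,-0.0245],[0,0.365,0],1],[[-0.0545,0,-0.0265],[0,0.415,0],1],[[-0.062,0,-0.0285],[0,0.47,0],1],[[-0.0695,0,-0.0295],[0,0.52,0],1]]}}

```text
time_s: 9.8
tcp_pos: [0.6025, 0.0191, 0.1834]
eef_rot: [180.0, 8.1, -33.7]
contact_force: [0.9, -1.7, 0.9]
gripper_width: 0.0006
```

```bash
python3 traj.py 42 45 48 51 54 57 60 63 66 69 72| sed 's/np.float64//g'; python3 - <<'E'
from h import *
S=cam("side");zoom(S["img"],220,90,380,240,4,"pics/s8.png")
E
```

```text
[-0.045   0.0005  0.1794] 8.1 [ 0.88 -1.73  0.89]
42 tin -0.045 0.1795 -> [[(-0.0), 0, (-0.0001)], [0, (0.002), 0]]
45 tin -0.0395 0.1848 -> [[(-0.0062), 0, (-0.0046)], [0, (0.054), 0]]
48 tin -0.0337 0.1899 -> [[(-0.0127), 0, (-0.0088)], [0, (0.106), 0]]
51 tin -0.0277 0.1946 -> [[(-0.0193), 0, (-0.0126)], [0, (0.141), 0]]
54 tin -0.0214 0.199 -> [[(-0.0261), 0, (-0.0161)], [0, (0.141), 0]]
57 tin -0.0149 0.2031 -> [[(-0.0331), 0, (-0.0193)], [0, (0.141), 0]]
60 tin -0.0082 0.2069 -> [[(-0.0403), 0, (-0.022)], [0, (0.141), 0]]
63 tin -0.0013 0.2103 -> [[(-0.0476), 0, (-0.0244)], [0, (0.141), 0]]
66 tin 0.0058 0.2133 -> [[(-0.055), 0, (-0.0264)], [0, (0.141), 0]]
69 tin 0.013 0.216 -> [[(-0.0625), 0, (-0.028)], [0, (0.141), 0]]
72 tin 0.0203 0.2182 -> [[(-0.0701), 0, (-0.0292)], [0, (0.141), 0]]
```

View pics/s8.png

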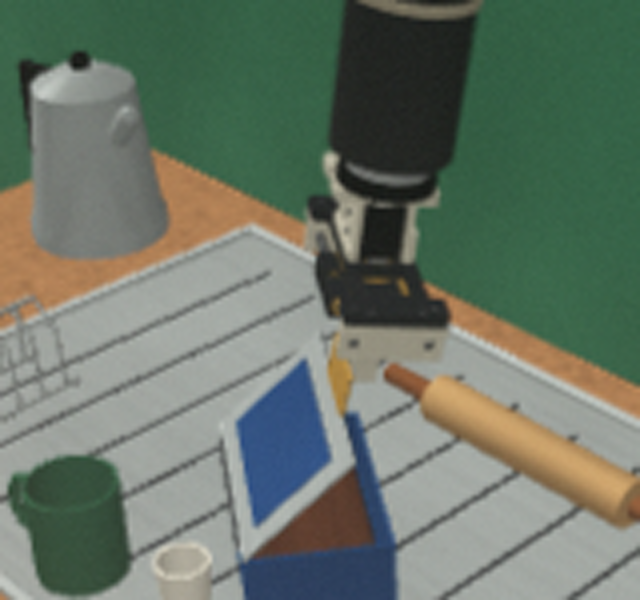

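Request:
{"name": "step_arm", "arguments": {"increments": [[[-0.006,0,-0.0045],[0,0.05,0],1],[[-0.0125,0,-0.009],[0,0.1,0],1],[[-0.0195,0,-0.0125],[0,0.14,0],1],[[-0.026,0,-0.016],[0,0.14,0],1],[[-0.033,0,-0.018],[0,0.14,0],1],[[-0.04,0,-0.0195],[0,0.14,0],1],[[-0.047,0,-0.02],[0,0.14,0],1],[[-0.054,0,-0.0195],[0,0.14,0],1],[[-0.061,0,-0.0185],[0,0.14,0],1],[[-0.068,0,-0.0175],[0,0.14,0],1]]}}

```text
time_s: 10.85
tcp_pos: [0.548, 0.0556, 0.2099]
eef_rot: [180.0, 0.2, -33.7]
contact_force: [0.2, -1.5, 0.8]
gripper_width: 0.0002
```

```bash
python3 traj.py .045,.207,0 .08,.207,0| sed 's/np.float64//g'; python3 - <<'E'
from h import *
S=cam("side");zoom(S["img"],220,90,380,240,4,"pics/s9.png")
C=cam("scene");zoom(C["img"],250,100,400,240,5,"pics/c9.png")
E
```

```text
[0.0205 0.0003 0.2059] 0.2 [ 0.19 -1.54  0.76]
.045,.207,0 tin 0.045 0.207 -> [[(-0.0245), 0, (-0.001)], [0, (0.003), 0]]
.08,.207,0 tin 0.08 0.207 -> [[(-0.0595), 0, (-0.0009)], [0, (0.003), 0]]
```

View pics/s9.png

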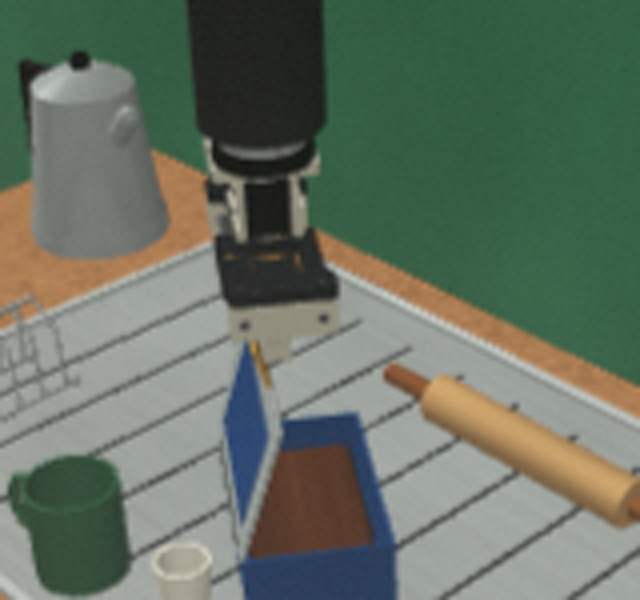

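View pics/c9.png

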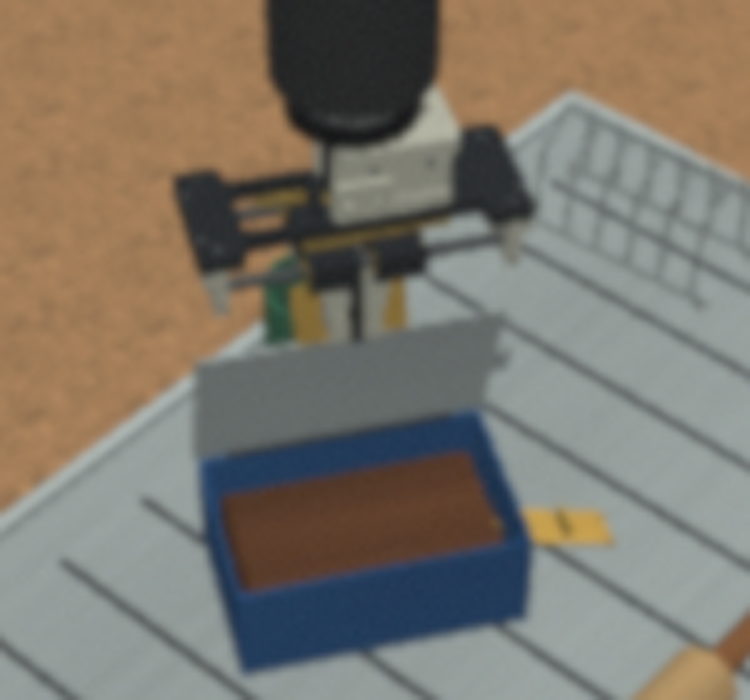

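Request:
{"name": "step_arm", "arguments": {"increments": [[[-0.006,0,-0.001],[0,0,0],1],[[-0.012,0,-0.001],[0,0,0],1],[[-0.018,0,-0.001],[0,0,0],1],[[-0.024,0,-0.001],[0,0,0],1],[[-0.029,0,-0.001],[0,0,0],1],[[-0.033,0,-0.001],[0,0,0],1],[[-0.037,0,-0.001],[0,0,0],1],[[-0.041,0,-0.001],[0,0,0],1],[[-0.044,0,-0.001],[0,0,0],1],[[-0.047,0,-0.001],[0,0,0],1]]}}

```text
time_s: 11.95
tcp_pos: [0.5093, 0.0815, 0.2113]
eef_rot: [180.0, 0.2, -33.7]
contact_force: [1.1, -0.1, -0.2]
gripper_width: 0.0005
```

```bash
python3 traj.py .08,.207,0| sed 's/np.float64//g'; python3 - <<'E'
from h import *
S=cam("side");zoom(S["img"],220,90,380,240,4,"pics/s10.png")
E
```

```text
[6.710e-02 2.000e-04 2.073e-01] 0.2 [ 1.14 -0.1  -0.22]
.08,.207,0 tin 0.08 0.207 -> [[(-0.0129), 0, (0.0003)], [0, (0.003), 0]]
```

View pics/s10.png

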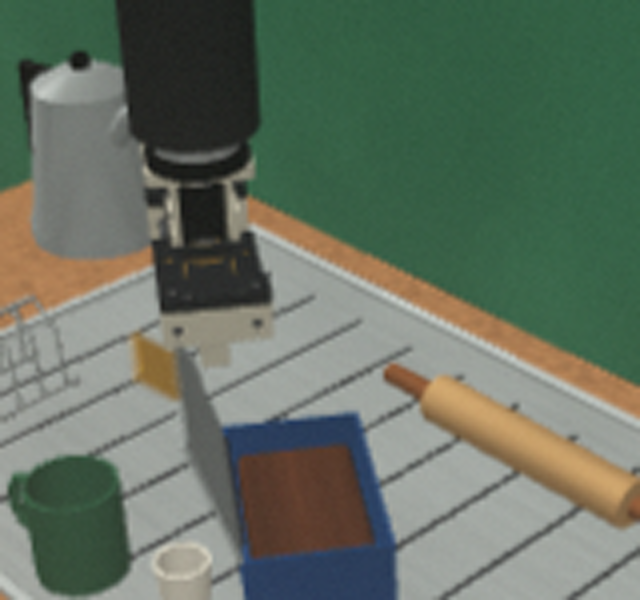

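The lid has tipped past upright and fallen back off the finger. I'll withdraw forwards and up.

Request:
{"name": "step_arm", "arguments": {"increments": [[[0.01,0,0],[0,0,0],1],[[0.025,0,-0.005],[0,0,0],1],[[0.045,0,-0.02],[0,0,0],1],[[0.07,0,-0.04],[0,0,0],1],[[0.095,0,-0.06],[0,0,0],1],[[0.12,0,-0.08],[0,0,0],1],[[0.14,0,-0.1],[0,0,0],1],[[0.155,0,-0.11],[0,0,0],1],[[0.16,0,-0.115],[0,0,0],1],[[0.16,0,-0.115],[0,0,0],1]]}}

```text
time_s: 13.0
tcp_pos: [0.6439, -0.0086, 0.3257]
eef_rot: [180.0, 0.2, -33.8]
contact_force: [0.5, 0.5, 0.1]
gripper_width: 0.0003
```

```bash
python3 - <<'E'
from h import *
s=r.get_state();print(s["time_s"],s["contact_force"],tinrel(s))
S=cam("side");cv2.imwrite("pics/s11.png",cv2.resize(S["img"][120:280,160:440,::-1],None,fx=2.8,fy=2.8,interpolation=cv2.INTER_CUBIC))
C=cam("scene");zoom(C["img"],270,100,420,250,4,"pics/c11.png")
# checks on the tin: base corners and lid angle from the open lid's far corners
f=tin((.5653,.0445),146.4)
for a in(1.8,1.95):
    for yy in(-.095,.095):
        p=f((.06-.12*np.cos(a),yy,.077+.12*np.sin(a)));print(a,yy,(proj(S,p)-[160,120])*2.8,(proj(C,p)-[270,100])*4)
for p in[(.06,.095,0),(-.06,.095,0),(-.06,-.095,0)]: print(p,(proj(S,f(p))-[160,120])*2.8,(proj(C,f(p))-[270,100])*4)
E
```

```text
13.0 [0.53403393 0.50121146 0.11704762] (array([-0.0949,  0.0008,  0.3217]), 'tilt', 0.2, 'side', np.float64(0.0))
1.8 -0.095 [293.62547152 134.13445089] [296.09733932 195.42131041]
1.8 0.095 [307.22476393 224.65577093] [ 58.33664726 236.99212165]
1.95 -0.095 [279.49051084 139.52735416] [289.55483938 186.68611418]
1.95 0.095 [291.21146199 230.70860065] [ 54.23972047 227.59762201]
(0.06, 0.095, 0) [344.3308022  359.92633548] [ 78.34626538 430.13621058]
(-0.06, 0.095, 0) [446.81261343 346.61694514] [110.1385989  539.99998864]
(-0.06, -0.095, 0) [419.67535105 251.57939572] [338.56610855 493.08068203]
```

View pics/s11.png

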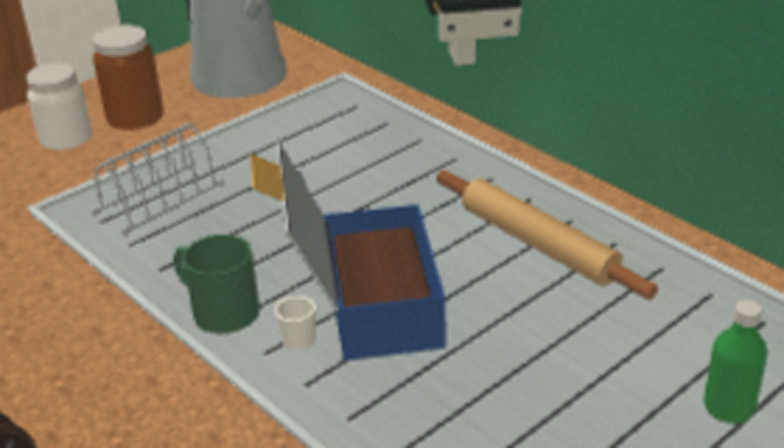

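View pics/c11.png

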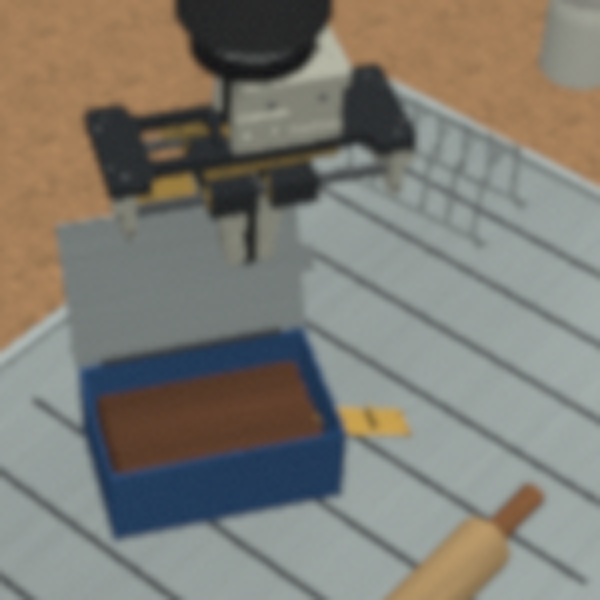

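The lid corners in the side view, (280,142) and (290,230), match the fully open angle of 1.95 rad. The tin's base corners still match their predicted positions, the clip hangs out, and the gripper is clear. I'll hand in now.

```bash
python3 -c "
from plant import r
print(r.close_job())"
```

```text
the job is handed in; nothing more can be done
None
```

The cake tin is open, and I handed the job in at about 13 s on the robot's clock. The hand-in reports no verdict.

**What I did:** With the closed fingertips I pushed the brass clip outwards until it fell open. I then tilted the tool 50° under the lip and pushed the lid up along its arc. Once it passed upright it fell back by its own weight, and I withdrew forwards and up.

**Last checks, all from the camera pictures:**
- **Lid:** its corners match the fully open position of 1.95 rad within about 1 mm.
- **Clip:** it hangs open beside the tin.
- **Tin:** its base corners still project where I measured them at the start, within a few millimetres.
- **Other items:** the mug, egg cup, toast rack, rolling pin and soap bottle look unmoved. The bowl was outside the last cropped views, but the arm never went near it.
- **Forces:** the readings at the end of each move stayed at about 2 N or less.
- **Gripper:** it finished clear, with its tip about 0.24 m above the tin's rim, touching nothing.

No check failed or disagreed.

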